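# Sweep the rejected ring biscuits into the tray

### The arm

A 6-joint arm with a two-finger parallel gripper is mounted at the origin on a cart in front of the work surface, level with it; the furniture and walls round the work are solid. World frame = base frame: x ahead of the robot, y to its left, z up, the work surface at z = 0. Lengths are in m, angles in rad, forces in N, time in s.
With the tool pointing down it reaches from about 0.275 to 0.725 m from the base axis. Payload 15.9 kg.
Tool frame: the origin (TCP) lies between the finger pads; the fingertips stand 14 mm ahead of it and the grasp point (between the pads) lies 5 mm behind it; z points along the fingers, y is the line along which they close (so a half turn about z gives the same grasp; the last joint's range is limited). The gripper opens to 85 mm and grips with 20 to 120 N. Pads are 22 mm wide; open, the fingers measure 114 mm over their backs; the gripper's body (76 mm by 85 mm) begins 54 mm behind the grasp point. The pads swing forward as they close: fully open they stand 13 mm farther back than shut.
Start: joints at [-1.277, 0.213, -0.034, 1.323, 0, 1.571], TCP at [0.145, -0.479, 0.245] pointing down, gripper open.
Joint ranges: [-2.98, 2.98], [-0.74, 1.72], [-1.14, 1.35], [-2.1, 2.04], [-1.57, 1.44], [-3.14, 3.14]. Speed limits (rad/s): [1.89, 1.89, 2.39, 2.57, 3.14, 3.14].

### API

Orientations are given as a 3x3 rotation matrix whose columns are the frame's x, y, z axes.
In Python, from workcell import monitor, vision, r gives the robot as it stands.
- The arm moves only by the tool servo_tool, never from a script. Its argument "motion" is a list of rows, each a list of 2 entries, a list of its own where there are three numbers: the shift along the world's x, y, z in mm, then the turn, a rotation vector about the world's x, y, z in rad. A call has 1 to 20 rows; each row shifts and turns the commanded pose from where the row before left it; what a row does not reach is not made up. A row lasts 1/12 s, in which the tool goes at most 41.7 mm and 7.16 degrees, less where a joint would pass 70% of its speed; a pose out of reach is approached as far as the arm can. A call with a gripper value outside its range is refused whole. "gripper" is the finger opening in mm, from 0 to 85.4, set as the call begins (left out, the last holds). The fingers move at their own pace and stop on an object; "newtons" is the grip in N (left out, the last holds). Time passes only in rows, so rows that do not move let the fingers close. It gives the time, the measured TCP pose, the force, the opening and the grip force at its end, in the units of the state.
- monitor.read_state(): the state, without advancing time (a new reading comes with each control period).
- vision.camera(name): name is "scene" or "top" or "wrist"; returns the picture (384x512x3 uint8, red, green, blue); there is no depth.
- vision.camera_model(name): a dict with "fov_y" (degrees; the focal length in pixels is half the picture's height over the tangent of half this angle, whatever the lens; pixels are square), "cx", "cy" (the principal point, pixels), "dist_coeffs" ([k1, k2, p1, p2, k3] as OpenCV has them; the pictures are not rectified), "rvec" (rotation vector, rad) and "tvec" (3), from world to camera coordinates, as OpenCV has them; the wrist camera has in their place "mount" (4x4, takes a point from camera to tool coordinates, whose origin is the TCP and whose axes are the flange's). Camera axes: x right, y down, z forward; pixel columns grow to the right and rows downward; lengths in m; the calibration is good to about 2 mm. A picture is of the moment at which its call begins: read the wrist's pose just before it. camera_model takes no time and is no camera call.
- r.job_done(): hands the job in; it is judged then, once.
The state is a dict: "clock": time; "q": joint angles; "dq": joint speeds; "tau": joint torques, N m; "position": TCP position; "tool_rot": TCP orientation; "contact_force": force on the tool from outside, world axes, zero at the start; "ft_torque": the same for the moment, N m; "width": finger opening in m; "gripper_force": force on a finger pad.
Only numpy, scipy, OpenCV 4.12 (cv2) and the standard library are available. Lean on these libraries where they do the work, as an engineer would, in place of code of your own. Each camera call takes 0.05 s, during which the arm holds its last target. There are 200 camera calls.

### The job

The two round ring biscuits on the packing table are rejects. Pick up the green-handled sweeper by its handle and sweep both biscuits along the table through the open side of the red reject tray until they lie fully inside it; do not lift them or touch them with the gripper. Then leave the sweeper standing upright on the table and let go of it.

Things in the scene. Friction and masses are not known exactly. Their poses are not given: they have to be found in the camera images.
- sweeper_grip (a point): middle of the green upright handle of the loose sweeper (350 g), 85 mm above the underside of its foot. Handle: block, 24 mm thick along x, 44 mm wide along y, 32 to 115 mm above the underside. Foot: straight black and silver bar centred below, 40 mm thick along x, 180 mm long along y, 26 mm high; both long faces can push. Beyond it, from world x = 0.52 on at y -0.15 to -0.30, a fixed bag sealer with a raised arm: stay clear
- ring_a: a pale round wrapped ring biscuit lying loose and flat on the table, about 64 mm across (70 mm over the wrapper) and 16 mm high, 40 g; origin at the centre of its underside
- ring_b: a second one like ring_a: a pale round wrapped ring biscuit lying loose and flat on the table, about 64 mm across (70 mm over the wrapper) and 16 mm high, 40 g; origin at the centre of its underside
- reject_tray: red three-sided tray fixed to the table, grey liner level with the table (no step). Origin on the table at the middle of its inside, 170 mm deep along x, 240 mm wide along y. Walls 6 mm thick, 45 mm high at x = +85 mm (back) and y = +120 and -120 mm (each side with a 3 mm high foot strip 15 mm outwards); open at x = -85 mm, so things are swept in along +x
Things that resemble listed ones, but are neither listed nor needed, are in the scene too. Leave any turquoise look-alike of the ring_b alone.

How it is judged:
By the outcome, as a careful person would: the job done as asked, in the order asked, and still so for the second after the job is handed in, with the robot touching nothing.
It also fails if it takes over 43 s, if anything falls off the work surface, if the arm or the gripper's body presses on something with over 40 N, if the wrist force passes 120 N, or if a joint passes its speed limit or range.

## Working session

There is one attempt and no reset: what is moved stays moved. The work goes in short steps, Python scripts to look and compute and a tool call to move; the robot and the scene stay as the last step left them, time stands still between calls to the robot, and variables do not carry over. Pictures are saved under pics/ and viewed, at most 10 in all, crops included, and the job is handed in when it is done.

Besides the shell and the picture viewer there is one more tool, called after ">>>" as name(argument=value, ...), one argument or row to a line, values as JSON. servo_tool: Moves the arm, as the interface text tells. Its arguments: {"type":"object","properties":{"motion":{"type":"array","items":{"type":"array"}},"gripper":{"type":"number"},"newtons":{"type":"number"}},"required":["motion"]}

```bash
mkdir -p pics; cat > h.py <<'E'
import numpy as np, cv2
from workcell import monitor, vision, r
def cam(n):
    m=vision.camera_model(n); f=192/np.tan(np.radians(m["fov_y"])/2)
    K=np.array([[f,0,m["cx"]],[0,f,m["cy"]],[0,0,1]]); d=np.array(m["dist_coeffs"],float)
    if "mount" in m:
        s=monitor.read_state(); T=np.eye(4); T[:3,:3]=s["tool_rot"]; T[:3,3]=s["position"]
        T=T@np.array(m["mount"]); return K,d,T[:3,:3],T[:3,3]
    R=cv2.Rodrigues(np.array(m["rvec"],float))[0]
    return K,d,R.T,-R.T@np.array(m["tvec"],float).ravel()
def pt(c,uv,z):
    K,d,R,t=c
    u=cv2.undistortPoints(np.array(uv,float).reshape(-1,1,2),K,d).reshape(-1,2)
    v=np.c_[u,np.ones(len(u))]@R.T
    return t+v*((z-t[2])/v[:,2])[:,None]
def px(c,P):
    K,d,R,t=c
    return cv2.projectPoints(np.array(P,float).reshape(-1,3),cv2.Rodrigues(R.T)[0],-R.T@t,K,d)[0].reshape(-1,2)
def shot(n,name):
    im=vision.camera(n); cv2.imwrite(f"pics/{name}.png",im[:,:,::-1]); return im
E
python3 - <<'E'
from h import *
a=shot("scene","s0");b=shot("top","t0")
big=np.vstack([a,b]); 
print(cam("top")[3],cam("scene")[3],monitor.read_state()["clock"])
for n in("top","scene"): print(vision.camera_model(n))
E
```

```text
[0.34098695 0.01294938 1.1353741 ] [-0.09733177  1.03348458  1.07408455] 0.1
{'fov_y': 54.313931174885596, 'cx': 254.4680537250791, 'cy': 190.63236614600925, 'dist_coeffs': array([-0.09483295,  0.        ,  0.        ,  0.        ,  0.        ]), 'rvec': array([ 2.04173234, -2.1693453 ,  0.23961469]), 'tvec': array([0.0353995 , 0.58079526, 1.03292684])}
{'fov_y': 48.479900145460256, 'cx': 260.1678971693068, 'cy': 198.33356994914055, 'dist_coeffs': array([-0.10705944,  0.        ,  0.        ,  0.        ,  0.        ]), 'rvec': array([ 0.7523341 , -2.51629422,  1.20133058]), 'tvec': array([0.49390243, 0.2594058 , 1.38563721])}
```

View pics/t0.png

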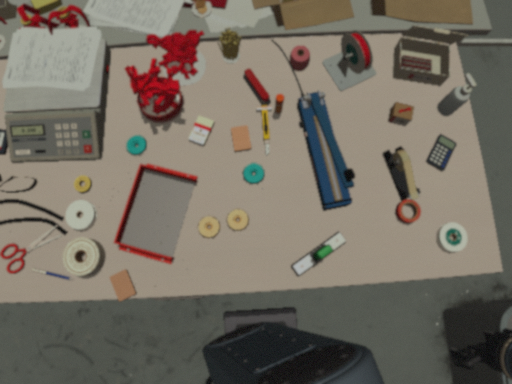

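View pics/s0.png

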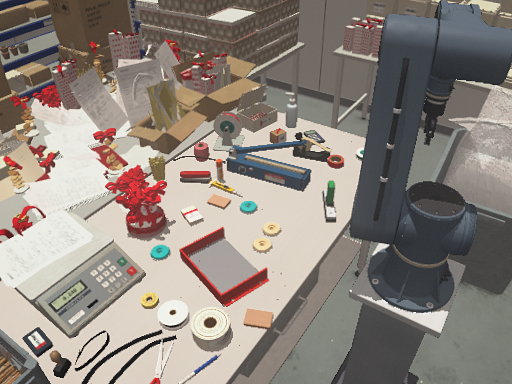

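The top view shows the sweeper at (318,253), pale rings at (208,227) and (237,219), and the tray at (155,213) with its open side to the right. Look-alikes for the rings are the turquoise ones at (253,174) and (137,145), the yellow roll (82,184), and white rolls (79,214), (81,256) and (453,237). The blue sealer is at (328,150). For the sweeper, the only green handle is at (322,254).

```bash
cat > m.py <<'E'
from h import *
b=cv2.imread("pics/t0.png");s=cv2.imread("pics/s0.png");ct=cam("top");cs=cam("scene")
def blobs(im,lo,hi,amin):
    m=cv2.inRange(cv2.cvtColor(im,cv2.COLOR_BGR2HSV),lo,hi); m=cv2.morphologyEx(m,cv2.MORPH_CLOSE,np.ones((3,3)))
    return [c for c in cv2.findContours(m,cv2.RETR_EXTERNAL,cv2.CHAIN_APPROX_NONE)[0] if cv2.contourArea(c)>amin]
for nm,im,c,box in(("top",b,ct,(180,195,265,250)),("scene",s,cs,(240,210,295,265))):
    for k in blobs(im,(15,70,120),(32,255,255),100):
        (u,v),rad=cv2.minEnclosingCircle(k)
        if box[0]<u<box[2] and box[1]<v<box[3]:
            P=pt(c,k.reshape(-1,2),0.010)[:,:2].astype(np.float32); print(nm,"ring",(u,v),cv2.minEnclosingCircle(P))
    for k in blobs(im,(45,90,40),(75,255,255),30):
        print(nm,"green",cv2.boundingRect(k),pt(c,cv2.minAreaRect(k)[0],0.085),pt(c,cv2.minAreaRect(k)[0],0.115))
# tray: red
for nm,im,c in(("top",b,ct),):
    for k in blobs(im,(0,150,80),(8,255,255),100)+blobs(im,(172,150,80),(180,255,255),100):
        if 110<cv2.boundingRect(k)[0]<120 or 1: print(nm,"red",cv2.boundingRect(k),cv2.contourArea(k))
# tray liner corners & sweeper foot ends (eyeball)
print("tray px at z=.045:",pt(ct,[(148,166),(117,243),(171,261),(196,180)],0.045)[:,:2])
print("foot z=.026",pt(ct,[(293,270),(345,236)],0.026)[:,:2])
o=cv2.resize(b[150:300,100:360],None,fx=3,fy=3,interpolation=cv2.INTER_CUBIC);cv2.imwrite("pics/c0.png",o)
E
python3 m.py
```

```text
top ring (208.61801147460938, 226.56832885742188) ((0.4917086362838745, 0.14473721385002136), 0.03320729732513428)
top ring (237.3709716796875, 219.5806427001953) ((0.5078656673431396, 0.05683129280805588), 0.033131711184978485)
top green (314, 246, 18, 13) [[ 0.39121274 -0.17900587  0.085     ]] [[ 0.38977822 -0.17352339  0.115     ]]
scene ring (261.5, 245.5) ((0.4876216650009155, 0.14641925692558289), 0.03393526002764702)
scene ring (271.441162109375, 229.5) ((0.5044863820075989, 0.059319861233234406), 0.033283624798059464)
scene green (118, 257, 9, 9) [[0.77581454 0.51672378 0.085     ]] [[0.74933107 0.5323977  0.115     ]]
top red (0, 244, 26, 29) 310.5
top red (115, 165, 82, 98) 431.0
top red (245, 70, 23, 29) 182.0
top red (52, 6, 26, 21) 128.0
top red (353, 34, 17, 29) 108.0
top red (127, 31, 76, 81) 2136.5
tray px at z=.045: [[0.68314784 0.32027109]
 [0.45331747 0.41284456]
 [0.39295266 0.25317879]
 [0.6297792  0.17382171]]
foot z=.026 [[ 0.3470978  -0.09806164]
 [ 0.43601768 -0.26093075]]
```

View pics/c0.png

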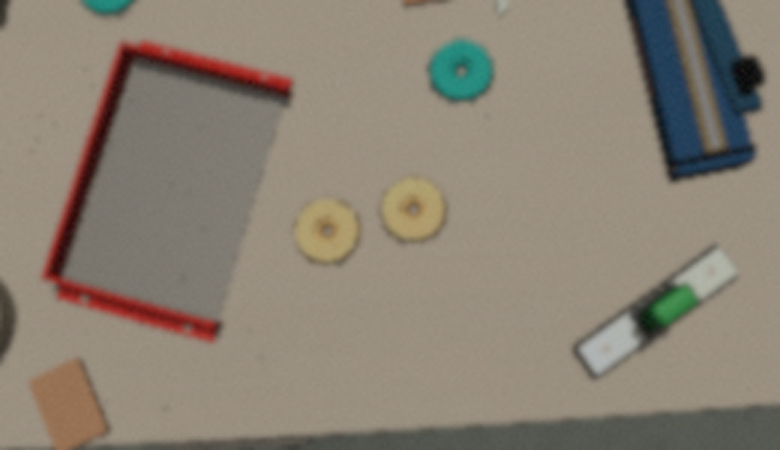

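```bash
python3 - <<'E'
from h import *
ct=cam("top");cs=cam("scene")
f=lambda L:[(100+u/3,150+v/3) for u,v in L]
print("top rim",pt(ct,f([(125,43),(45,275),(217,327),(291,82)]),.045)[:,:2])
L=pt(ct,f([(283,105),(222,322)]),0)[:,:2];print("liner",L)
F=pt(ct,f([(575,350),(597,378),(738,270),(716,245)]),.026)[:,:2].astype(np.float32);print(F,cv2.minAreaRect(F))
# green in both views
for n,c in(("t0",ct),("s0",cs)):
    im=cv2.imread(f"pics/{n}.png");m=cv2.inRange(cv2.cvtColor(im,cv2.COLOR_BGR2HSV),(45,80,30),(80,255,255))
    bx=(305,240,340,265) if n=="t0" else (320,175,342,215)
    v,u=np.nonzero(m);k=(u>bx[0])&(u<bx[2])&(v>bx[1])&(v<bx[3]);print(n,u[k].mean(),v[k].mean(),u[k].min(),u[k].max(),v[k].min(),v[k].max())
    print(px(c,[(.392,-.18,0.032),(.392,-.18,.115)]))
s=monitor.read_state();print(s["position"],s["tool_rot"],s["q"],s["width"],s["clock"])
E
```

```text
top rim [[0.68975843 0.34000797]
 [0.45754443 0.41892921]
 [0.39847578 0.24918157]
 [0.63790024 0.1705859 ]]
liner [[0.62587487 0.18610148]
 [0.40555733 0.25377227]]
[[ 0.3569176  -0.09492828]
 [ 0.3288006  -0.11414712]
 [ 0.42398366 -0.26264566]
 [ 0.45013997 -0.24329388]] ((0.390450656414032, -0.178786963224411), (0.034042838960886, 0.1773923933506012), 32.65864181518555)
t0 322.4901960784314 252.0392156862745 314 331 246 259
[[319.81974979 252.5800853 ]
 [324.98999843 250.8017509 ]]
s0 331.1162790697674 185.06976744186048 328 334 181 200
[[328.60953072 199.782027  ]
 [330.69934236 182.65214361]]
[ 0.14470505 -0.47831918  0.24488281] [[ 9.57152748e-01  2.89583400e-01 -2.68904943e-04]
 [ 2.89583524e-01 -9.57152310e-01  9.15860470e-04]
 [ 7.83500127e-06 -9.54488806e-04 -9.99999544e-01]] [-1.27702639e+00  2.13307698e-01 -3.49521193e-02  1.32349100e+00
  7.81423476e-06  1.57077457e+00] 0.08542826260503446 0.1
```

>>> servo_tool(
  motion=[
    [[16.4, 20, 0], [0, 0, 0.1224]],
    [[16.4, 20, 0], [0, 0, 0.1224]],
    [[16.4, 20, 0], [0, 0, 0.1224]],
    [[16.4, 20, 0], [0, 0, 0.1224]],
    [[16.4, 20, 0], [0, 0, 0.1224]],
    [[16.4, 20, 0], [0, 0, 0.1224]],
    [[16.4, 20, 0], [0, 0, 0.1224]],
    [[16.4, 20, 0], [0, 0, 0.1224]],
    [[16.4, 20, 0], [0, 0, 0.1224]],
    [[16.4, 20, 0], [0, 0, 0.1224]],
    [[16.4, 20, 0], [0, 0, 0.1224]],
    [[16.4, 20, 0], [0, 0, 0.1224]],
    [[16.4, 20, 0], [0, 0, 0.1224]],
    [[16.4, 20, 0], [0, 0, 0.1224]],
    [[16.4, 20, 0], [0, 0, 0.1224]],
    [[0, 0, 0], [0, 0, 0]],
    [[0, 0, 0], [0, 0, 0]],
  ],
  gripper=85,
  newtons=80,
)

```text
clock: 1.52
position: [0.3911, -0.1777, 0.245]
tool_rot: [[-0.532, 0.847, -0.001], [0.847, 0.532, 0.0], [0.001, -0.0, -1.0]]
contact_force: [-0.4, -0.2, -1.3]
width: 0.0847
gripper_force: 0.0
```

```bash
python3 - <<'E'
from h import *
c=cam("wrist");im=shot("wrist","w1");b=cv2.cvtColor(im,cv2.COLOR_RGB2BGR)
m=cv2.inRange(cv2.cvtColor(b,cv2.COLOR_BGR2HSV),(45,80,40),(80,255,255))
k=max(cv2.findContours(m,cv2.RETR_EXTERNAL,cv2.CHAIN_APPROX_NONE)[0],key=cv2.contourArea)
print(cv2.minAreaRect(k))
P=pt(c,k.reshape(-1,2),.115)[:,:2].astype(np.float32);print(cv2.minAreaRect(P))
print(c[3])
E
```

```text
((261.0, 178.5), (63.0, 28.0), 90.0)
((0.38615357875823975, -0.1749858558177948), (0.022288035601377487, 0.05240016058087349), 31.29734992980957)
[ 0.3512954  -0.11513037  0.37379688]
```

View pics/w1.png

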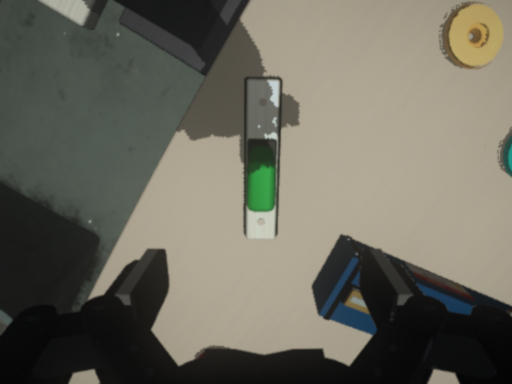

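```bash
python3 - <<'E'
from h import *
c=cam("wrist")
F=pt(c,[(245,76),(282,76),(277,238),(245,238)],.026)[:,:2].astype(np.float32);print(F,cv2.minAreaRect(F))
R=np.array([np.cos(np.radians(32)),np.sin(np.radians(32))]);N=np.array([-R[1],R[0]])
P=F.mean(0);print("foot",P)
d=P-np.array([.3911,-.1777]);print("along close",d@R,"across",d@N)
print("handle pred", px(c,[[*(P+a*R+b*N),.115] for a in(-.012,.012) for b in(-.022,.022)]))
E
```

```text
[[ 0.32797828 -0.1141507 ]
 [ 0.3592075  -0.09464505]
 [ 0.44967547 -0.24520683]
 [ 0.41876662 -0.26453924]] ((0.38898712396621704, -0.17959214746952057), (0.0368160605430603, 0.17622683942317963), 31.11903953552246)
foot [ 0.38890696 -0.17963545]
along close -0.002885439396527664 across -0.00047921848276573256
handle pred [[247.14065669 211.08402258]
 [246.34141168 158.60306758]
 [276.22270094 211.08954255]
 [276.82547225 158.59992868]]
```

>>> servo_tool(
  motion=[
    [[-2, -2, -22], [0, 0, -0.01]],
    [[0, 0, -25], [0, 0, 0]],
    [[0, 0, -25], [0, 0, 0]],
    [[0, 0, -25], [0, 0, 0]],
    [[0, 0, -25], [0, 0, 0]],
    [[0, 0, -20], [0, 0, 0]],
    [[0, 0, -13], [0, 0, 0]],
    [[0, 0, -6], [0, 0, 0]],
    [[0, 0, 0], [0, 0, 0]],
    [[0, 0, 0], [0, 0, 0]],
  ],
)

```text
clock: 2.4
position: [0.3886, -0.1811, 0.0848]
tool_rot: [[-0.521, 0.854, 0.0], [0.854, 0.521, -0.0], [-0.0, -0.0, -1.0]]
contact_force: [0.1, 0.3, 0.2]
width: 0.0851
gripper_force: 0.0
```

>>> servo_tool(
  motion=[
    [[0, 0, 0], [0, 0, 0]],
    [[0, 0, 0], [0, 0, 0]],
    [[0, 0, 0], [0, 0, 0]],
    [[0, 0, 0], [0, 0, 0]],
    [[0, 0, 0], [0, 0, 0]],
    [[0, 0, 0], [0, 0, 0]],
    [[0, 0, 0], [0, 0, 0]],
    [[0, 0, 0], [0, 0, 0]],
    [[0, 0, 0], [0, 0, 0]],
    [[0, 0, 0], [0, 0, 0]],
    [[0, 0, 0], [0, 0, 0]],
    [[0, 0, 0], [0, 0, 0]],
  ],
  gripper=15,
  newtons=60,
)

```text
clock: 3.4
position: [0.3892, -0.1806, 0.0846]
tool_rot: [[-0.522, 0.853, 0.001], [0.853, 0.522, -0.0], [-0.001, 0.001, -1.0]]
contact_force: [0.9, 1.0, 6.3]
width: 0.0233
gripper_force: 59.7
```

>>> servo_tool(
  motion=[
    [[0, 0, 4], [0, 0, 0]],
    [[3, 8, 0], [0, 0, 0]],
    [[6, 16, 0], [0, 0, 0]],
    [[7, 18, 0], [0, 0, 0.04]],
    [[7, 18, 0], [0, 0, 0.07]],
    [[7, 18, 0], [0, 0, 0.07]],
    [[7, 18, 0], [0, 0, 0.07]],
    [[7, 18, 0], [0, 0, 0.07]],
    [[7, 18, 0], [0, 0, 0.07]],
    [[6, 16, 0], [0, 0, 0.07]],
    [[5, 13, 0], [0, 0, 0.07]],
    [[2, 6, 0], [0, 0, 0.07]],
    [[0, 0, 0], [0, 0, 0.06]],
    [[0, 0, 0], [0, 0, 0.04]],
    [[0, 0, 0], [0, 0, 0]],
    [[0, 0, 0], [0, 0, 0]],
  ],
)

```text
clock: 4.73
position: [0.4525, -0.0132, 0.0881]
tool_rot: [[-0.948, 0.317, -0.001], [0.317, 0.948, -0.0], [0.001, -0.0, -1.0]]
contact_force: [0.3, 0.2, -2.8]
width: 0.0236
gripper_force: 59.4
```

```bash
python3 - <<'E'
from h import *
im=shot("top","t1")[:,:,::-1]
cv2.imwrite("pics/c1.png",cv2.resize(im[150:300,100:360],None,fx=3,fy=3,interpolation=cv2.INTER_CUBIC))
E
```

```text
(no output)
```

View pics/c1.png

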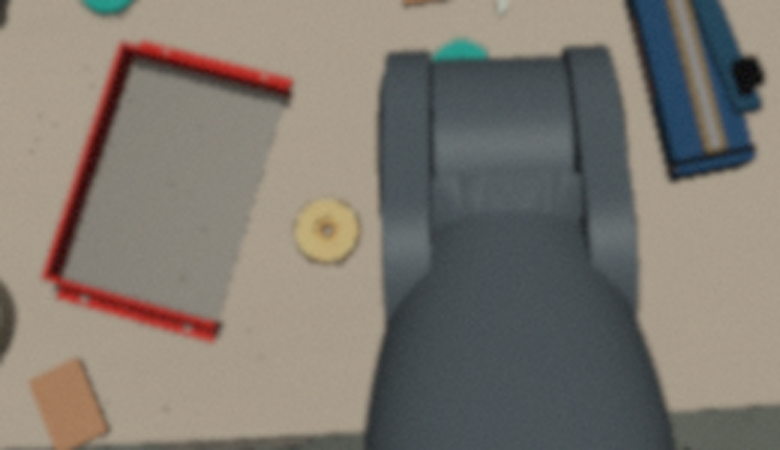

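The crop shows ring_a undisturbed at (327,231), with the arm hiding the sweeper and ring_b. Next I lower the foot and sweep.

>>> servo_tool(
  motion=[
    [[0, 0, -2.6], [0, 0, 0]],
    [[0, 0, 0], [0, 0, 0]],
    [[1.6, 4.7, 0], [0, 0, 0]],
    [[3.2, 9.5, 0], [0, 0, 0]],
    [[3.2, 9.5, 0], [0, 0, 0]],
    [[3.2, 9.5, 0], [0, 0, 0]],
    [[3.2, 9.5, 0], [0, 0, 0]],
    [[3.2, 9.5, 0], [0, 0, 0]],
    [[3.2, 9.5, 0], [0, 0, 0]],
    [[3.2, 9.5, 0], [0, 0, 0]],
    [[3.2, 9.5, 0], [0, 0, 0]],
    [[3.2, 9.5, 0], [0, 0, 0]],
    [[3.2, 9.5, 0], [0, 0, 0]],
    [[3.2, 9.5, 0], [0, 0, 0]],
    [[3.2, 9.5, 0], [0, 0, 0]],
    [[1.6, 4.7, 0], [0, 0, 0]],
    [[0, 0, 0], [0, 0, 0]],
  ],
)

```text
clock: 6.2
position: [0.4947, 0.1109, 0.0856]
tool_rot: [[-0.949, 0.315, 0.0], [0.315, 0.949, 0.0], [0.0, 0.0, -1.0]]
contact_force: [0.1, -0.8, -3.4]
width: 0.0232
gripper_force: 59.5
```

```bash
python3 - <<'E'
from h import *
a=shot("scene","s2")[:,:,::-1];w=shot("wrist","w2")[:,:,::-1]
cv2.imwrite("pics/c2.png",np.hstack([cv2.resize(a[180:320,170:330],(400,350)),cv2.resize(w,(400,300))[:,:].copy() if 0 else cv2.copyMakeBorder(cv2.resize(w,(400,300)),0,50,0,0,cv2.BORDER_CONSTANT)]))
E
```

```text
(no output)
```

View pics/c2.png

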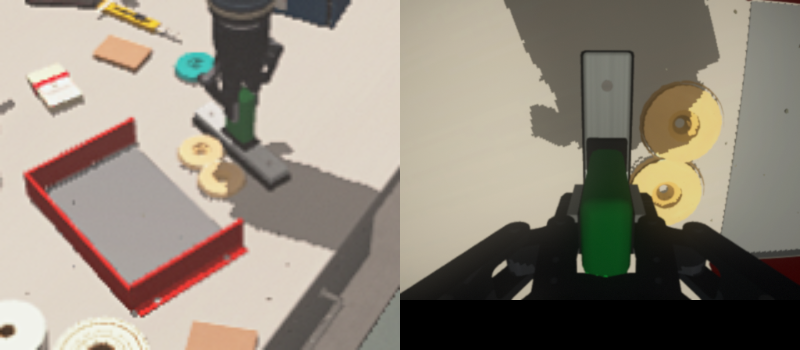

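Both rings lie against the foot's leading face, side by side at wrist-panel (682,122) and (667,190), well within its length. I continue into the tray.

>>> servo_tool(
  motion=[
    [[1.6, 4.7, 0], [0, 0, 0]],
    [[3.2, 9.5, 0], [0, 0, 0]],
    [[3.2, 9.5, 0], [0, 0, 0]],
    [[3.2, 9.5, 0], [0, 0, 0]],
    [[3.2, 9.5, 0], [0, 0, 0]],
    [[3.2, 9.5, 0], [0, 0, 0]],
    [[3.2, 9.5, 0], [0, 0, 0]],
    [[3.2, 9.5, 0], [0, 0, 0]],
    [[3.2, 9.5, 0], [0, 0, 0]],
    [[3.2, 9.5, 0], [0, 0, 0]],
    [[3.2, 9.5, 0], [0, 0, 0]],
    [[1.9, 5.7, 0], [0, 0, 0]],
    [[1, 2.8, 0], [0, 0, 0]],
    [[0, 0, 0], [0, 0, 0]],
  ],
)

```text
clock: 7.47
position: [0.5311, 0.2186, 0.0856]
tool_rot: [[-0.949, 0.316, 0.0], [0.316, 0.949, 0.0], [0.0, 0.0, -1.0]]
contact_force: [0.6, -0.3, -3.6]
width: 0.0232
gripper_force: 59.6
```

```bash
python3 - <<'E'
from h import *
a=shot("scene","s3")[:,:,::-1];w=shot("wrist","w3")[:,:,::-1]
cv2.imwrite("pics/c3.png",np.hstack([cv2.resize(a[180:320,170:330],(400,350)),cv2.copyMakeBorder(cv2.resize(w,(400,300)),0,50,0,0,cv2.BORDER_CONSTANT)]))
E
```

```text
(no output)
```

View pics/c3.png

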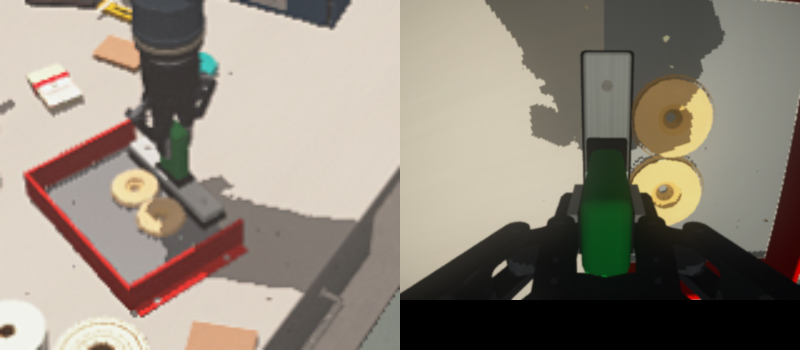

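Both rings lie on the grey liner ahead of the foot, at wrist-panel (674,118) and (666,189). The liner edge, near x=604, is well behind them. I'll back the sweeper out and set it down.

>>> servo_tool(
  motion=[
    [[-1.6, -4.7, 0], [0, 0, 0]],
    [[-3.2, -9.5, 0], [0, 0, 0]],
    [[-3.2, -9.5, 0], [0, 0, 0]],
    [[-3.2, -9.5, 0], [0, 0, 0]],
    [[-3.2, -9.5, 0], [0, 0, 0]],
    [[-3.2, -9.5, 0], [0, 0, 0]],
    [[-3.2, -9.5, 0], [0, 0, 0]],
    [[-3.2, -9.5, 0], [0, 0, 0]],
    [[-3.2, -9.5, 0], [0, 0, 0]],
    [[-3.2, -9.5, 0], [0, 0, 0]],
    [[-3.2, -9.5, 0], [0, 0, 0]],
    [[-1.6, -4.7, 0], [0, 0, 0]],
    [[0, 0, 0], [0, 0, 0]],
    [[0, 0, -0.4], [0, 0, 0]],
    [[0, 0, -0.4], [0, 0, 0]],
    [[0, 0, 0], [0, 0, 0]],
    [[0, 0, 0], [0, 0, 0]],
  ],
)

```text
clock: 8.98
position: [0.4958, 0.114, 0.0848]
tool_rot: [[-0.949, 0.316, 0.0], [0.316, 0.949, 0.0], [0.0, 0.0, -1.0]]
contact_force: [0.3, -0.6, -3.7]
width: 0.0233
gripper_force: 59.5
```

Still hanging at full weight, so I'll lower it a little more.

>>> servo_tool(
  motion=[
    [[0, 0, -0.3], [0, 0, 0]],
    [[0, 0, -0.3], [0, 0, 0]],
    [[0, 0, -0.2], [0, 0, 0]],
    [[0, 0, 0], [0, 0, 0]],
    [[0, 0, 0], [0, 0, 0]],
  ],
)

```text
clock: 9.4
position: [0.4958, 0.114, 0.0846]
tool_rot: [[-0.949, 0.316, 0.0], [0.316, 0.949, 0.001], [-0.0, 0.001, -1.0]]
contact_force: [-4.4, 2.8, 7.3]
width: 0.0235
gripper_force: 61.0
```

>>> servo_tool(
  motion=[
    [[0, 0, 0.3], [0, 0, 0]],
    [[0, 0, 0], [0, 0, 0]],
  ],
  newtons=20,
)

```text
clock: 9.57
position: [0.4958, 0.1139, 0.0846]
tool_rot: [[-0.949, 0.316, 0.0], [0.316, 0.949, 0.0], [-0.0, 0.0, -1.0]]
contact_force: [-2.6, 1.1, 4.8]
width: 0.0232
gripper_force: 60.6
```

>>> servo_tool(
  motion=[
    [[0, 0, 0], [0, 0, 0]],
    [[0, 0, 0], [0, 0, 0]],
    [[0, 0, 0], [0, 0, 0]],
    [[0, 0, 0], [0, 0, 0]],
    [[0, 0, 0], [0, 0, 0]],
    [[0, 0, 0], [0, 0, 0]],
    [[0, 0, 0], [0, 0, 0]],
    [[0, 0, 0], [0, 0, 0]],
    [[0, 0, 0], [0, 0, 0]],
    [[0, 0, 0], [0, 0, 0]],
    [[0, 0, 0], [0, 0, 0]],
    [[0, 0, 0], [0, 0, 0]],
  ],
  gripper=80,
)

```text
clock: 10.57
position: [0.4957, 0.1136, 0.0844]
tool_rot: [[-0.949, 0.316, 0.0], [0.316, 0.949, -0.0], [-0.0, -0.0, -1.0]]
contact_force: [0.5, -0.1, -0.1]
width: 0.0797
gripper_force: 0.0
```

>>> servo_tool(
  motion=[
    [[0, 0, 5], [0, 0, 0]],
    [[0, 0, 10], [0, 0, 0]],
    [[0, 0, 15], [0, 0, 0]],
    [[0, 0, 20], [0, 0, 0]],
    [[0, 0, 20], [0, 0, 0]],
    [[0, 0, 25], [0, 0, 0]],
    [[0, 0, 25], [0, 0, 0]],
    [[-10, -20, 20], [0, 0, 0]],
    [[-12, -25, 10], [0, 0, 0]],
    [[-12, -30, 0], [0, 0, 0]],
    [[-12, -30, 0], [0, 0, 0]],
    [[-12, -30, 0], [0, 0, 0]],
    [[-12, -30, 0], [0, 0, 0]],
    [[-6, -15, 0], [0, 0, 0]],
    [[0, 0, 0], [0, 0, 0]],
    [[0, 0, 0], [0, 0, 0]],
  ],
)

```text
clock: 11.9
position: [0.4196, -0.0669, 0.2354]
tool_rot: [[-0.948, 0.318, 0.001], [0.318, 0.948, -0.0], [-0.001, 0.0, -1.0]]
contact_force: [-0.1, -0.7, -0.2]
width: 0.0797
gripper_force: 0.0
```

```bash
python3 - <<'E'
from h import *
a=shot("scene","s4")[:,:,::-1];w=shot("top","t4")[:,:,::-1]
cv2.imwrite("pics/c4.png",np.hstack([cv2.resize(a[170:320,170:330],(400,375)),cv2.resize(w[140:290,100:260],(400,375))]))
c=cam("top");m=cv2.inRange(cv2.cvtColor(np.ascontiguousarray(w),cv2.COLOR_BGR2HSV),(15,70,70),(32,255,255))
for k in cv2.findContours(m,cv2.RETR_EXTERNAL,cv2.CHAIN_APPROX_NONE)[0]:
    x,y,_,_=cv2.boundingRect(k)
    if cv2.contourArea(k)>80 and 110<x<260 and 150<y:
        P=pt(c,k.reshape(-1,2),.01)[:,:2]-[.544,.294];print((P@np.array([[.317,-.948],[.948,.317]])).min(0),(P@np.array([[.317,-.948],[.948,.317]])).max(0))
E
```

```text
[-0.05546301 -0.06925367] [0.01094238 0.059306  ]
```

View pics/c4.png

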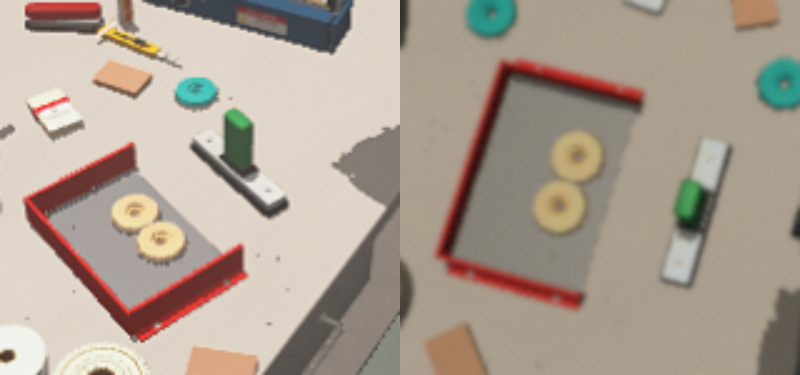

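Both rings lie fully inside the tray, with their nearest edge about 30 mm past the mouth. The sweeper stands upright and free, and the turquoise look-alikes have not moved.

```bash
python3 -c "
from workcell import r
print(r.job_done())"
```

```text
the job is handed in; nothing more can be done
None
```

I swept both ring biscuits fully inside the red tray, left the sweeper standing upright and released on the table, and handed the job in at about 12 s of the 43 s allowed.

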